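# Tip a welded box section onto its side for seam inspection

## Robot

A 6-joint arm with a two-finger parallel gripper is mounted at the origin on a cart in front of the work surface, level with it; the furniture and walls round the work are solid. World frame = base frame: x ahead of the robot, y to its left, z up, the work surface at z = 0. Lengths are in m, angles in rad, forces in N, time in s.
With the tool pointing down it reaches from about 0.3 to 0.95 m from the base axis. Payload 3.1 kg.
Tool frame: the origin (TCP) lies on the centre line of the jaws, within the pads' length; the fingertips stand 17 mm ahead of it and the grasp point (between the pads) lies 2 mm behind it; z points along the fingers, x is the direction in which the jaws open and shut, and the axes are right-handed (so a half turn about z gives the same grasp; the last joint's range is limited). The gripper opens to 85 mm and grips with 20 to 120 N. Pads are 22 mm wide; open, the fingers measure 114 mm over their backs; the gripper's body (76 mm by 85 mm) begins 54 mm behind the grasp point. The pads swing forward as they close: fully open they stand 13 mm farther back than shut.
Start: joints at [1.262, 0.308, 1.634, -0, 1.2, -0.07], TCP at [0.148, 0.607, 0.248] pointing down, gripper open.
Joint ranges: [-3.06, 3.06], [-0.79, 1.96], [0.05, 2.63], [-1.19, 4.34], [0.05, 2.64], [-2.94, 2.94]. Speed limits (rad/s): [2.79, 2.79, 3.14, 3.14, 3.14, 3.14].

## Interface

Orientations are given as a rotation vector (axis times angle).
In Python, from rig import ctrl, capture gives the robot as it stands. The module is installed in compiled form; this text tells all that it offers.
- The arm moves only by the tool apply_moves, never from a script. Its argument "commands" is a list of rows, each a list of 5 numbers: the shift along the tool's x, y, z in cm, then the turn about the tool's z in rad, then the opening in per cent of the stroke, from 0 (shut) to 100 (fully open). In form: [[dx, dy, dz, roll, jaw], ...]. A call has 1 to 12 rows; each row shifts and turns the pose as measured when the row begins, along the tool's axes as they then stand; what a row does not reach is not made up. A row lasts 1/12 s, in which the tool goes at most 41.7 mm and 7.16 degrees, less where a joint would pass 70% of its speed; a pose out of reach is approached as far as the arm can. A call with a gripper value outside its range is refused whole. The fingers move at their own pace and stop on an object; the grip force is fixed at half the most. Time passes only in rows, so rows that do not move let the fingers close. It gives the time, the measured TCP pose, the force and the opening at its end, in the units of the state.
- ctrl.observe(): the state, without advancing time (a new reading comes with each control period).
- capture(name): name is "scene" or "top" or "wrist"; returns a dict with "color" (384x512x3 uint8, red, green, blue), "fov_y" (degrees; the focal length in pixels is half the picture's height over the tangent of half this angle, whatever the lens; pixels are square), "cx", "cy" (the principal point, pixels), "k1" (the pictures are not rectified: a ray, as slopes to the right and down, at radius r is drawn at 1 + k1 r^2 times it, then the intrinsics apply), "cam_to_world" (4x4, takes a point from camera to world coordinates). Camera axes: x right, y up, looking along -z (the intrinsics and any distortion apply to the point x, -y, -z); pixel columns grow to the right and rows downward; lengths in m; the calibration is good to about 2 mm. A picture is of the moment at which its call begins. There is no depth.
- ctrl.job_done(): hands the job in, once; it reports no verdict.
The state is a dict: "clock": time; "joint_pos": joint angles; "qd": joint speeds; "joint_torque": joint torques, N m; "tool_pos": TCP position; "tool_rot": TCP orientation; "wrist_force": force on the tool from outside, world axes, zero at the start; "wrist_torque": the same for the moment, N m; "gripper_width": finger opening in m.
Only numpy, scipy, OpenCV 4.12 (cv2) and the standard library are available. Lean on these libraries where they do the work, as an engineer would, in place of code of your own. Each camera call takes 0.05 s, during which the arm holds its last target.

## Task

Slide the standing grey box section along the base plate up to the low yellow-edged step of the inspection rest; then tip it over the step by pushing near its top, so that it lies flat on the black rubber bed with its weld seam facing up. Finally push it home on the bed until it sits flush against both the end stop and the side rail. Do not lift the section off the rest, and leave the steel cup, the earplug pot and the red marker where they are.

Things in the scene. Friction and masses are not known exactly. Their poses are not given: they have to be found in the camera images.
- rest: Inspection rest, fixed to the table. Origin: on the table top, mid-width; x across, y along, z up. In its frame, mm: aluminium base plate x -80..80, y -170..180, top at z 8; black rubber bed x -80..70, y -152..30, top at z 18, open on its -x side. The section is to tip towards -y; when home its middle is at (15, -70, 56).
- rest_step (a point): Middle of the top edge of the low step: the bed's 10 mm high front face, edged yellow, at y 30 of the rest, facing its +y.
- rest_stop (a point): Middle of the top edge of the end stop's inner face: steel bar across the bed's -y end, inner face at y -140 of the rest, 12 thick, top at z 48.
- rest_rail (a point): Middle of the top edge of the side rail's inner face: steel bar along the bed's +x side, inner face at x 60 of the rest, y -140 to 30, 10 thick, top at z 48.
- section: Loose grey capped box section, 90 (its x) by 76 (y) by 140 mm (z), 0.28-0.56 kg, standing on the base plate 20-50 mm before the step, axes within 0.15 rad of the rest's. Origin: centre of the end it stands on at the start. The weld seam, a light rippled bead 2 mm proud (look only), runs down its +y face, away from the step, so tipping over the step turns it up: its y up, its z towards the rest's -y.
- section_center (a point): Middle of the box section, 70 mm along its z from its origin. Leaned about 0.5 rad over the step it falls onto the bed by itself and lies with its foot end sticking out 20-30 mm over the step. Sliding it takes 3 to 10 N; pushed across near its top it tilts and binds, lower it slides.
- cup: Bystander: loose grey steel cup, 65 mm across, 64 high, standing beyond the rest, far left. Origin: centre of its underside.
- pot: Bystander: loose white earplug pot with an orange lid, 50 mm across, 42 high, standing left of the rest. Origin: centre of its underside.
- marker: Bystander: loose black marker with a red cap, 126 mm long, 18 thick, lying left of the rest, near the table's front edge. Origin: centre of its underside.
Mind the look-alikes: they are no part of the job. What is meant by the section is not green, pink or purple, and is the larger of those in its own colour.

How it is judged:
On the way, in this order (a step that is already met when the one before it is completed fails the run):
1. the section stands upright close up to the step (within 8 mm) (y of section_center in the frame of rest between 0.06 and 0.076 m and angle between section's own z axis and vertical below 0.1 rad), for 0.1 s.
2. the section lies flat on the bed, seam up (angle between section's own y axis and vertical below 0.1 rad and z of section_center in the frame of rest between 0.05 and 0.066 m and y of section_center in the frame of rest below 0.02 m), for 0.2 s.
At the end, for the whole second after the job is handed in: The box section lies flat on the bed (within 0.06 rad), weld seam up, in line with the rest within 0.05 rad, its middle within 4 mm of its place against the end stop and within 4 mm of its place against the side rail, at rest (x of section_center in the frame of rest between 0.011 and 0.019 m and y of section_center in the frame of rest between -0.074 and -0.066 m and z of section_center in the frame of rest between 0.052 and 0.06 m and angle between section's own y axis and vertical below 0.06 rad and angle between the z axis of section and the y axis of rest, either way round below 0.05 rad and linear speed of section below 0.01 m/s); the robot touches nothing.
It fails at once if the section is lifted off the rest (its middle more than 130 mm above the table) (height (world z) of section_center above 0.13 m).
It fails at once if the steel cup is moved more than 25 mm (distance of cup from where it was at the start of the episode above 0.025 m).
It fails at once if the earplug pot is moved more than 25 mm (distance of pot from where it was at the start of the episode above 0.025 m).
It fails at once if the red marker is moved more than 25 mm (distance of marker from where it was at the start of the episode above 0.025 m).
It also fails if it takes over 58 s, if anything falls off the work surface, if the arm or the gripper's body presses on something with over 40 N, if the wrist force passes 120 N, or if a joint passes its speed limit or range.

## Working session

There is one attempt and no reset: what is moved stays moved. The work goes in short steps, Python scripts to look and compute and a tool call to move; the robot and the scene stay as the last step left them, time stands still between calls to the robot, and variables do not carry over. Pictures are saved under pics/ and viewed, and the job is handed in when it is done.

Besides the shell and the picture viewer there is one more tool, called after ">>>" as name([rows], argument=value, ...), one row to a line, values as JSON. apply_moves: Moves the arm, as the interface text tells. Its arguments: {"type":"object","properties":{"commands":{"type":"array"}},"required":["commands"]}

```bash
mkdir -p pics; cat > h.py <<'E'
import numpy as np, cv2
from scipy.spatial.transform import Rotation as R
def K(d):
    H,W=d["color"].shape[:2]; f=H/2/np.tan(np.radians(d["fov_y"])/2)
    return np.array([[f,0,d["cx"]],[0,f,d["cy"]],[0,0,1.]]),np.array([d["k1"],0,0,0,0.])
def ray(d,uv):
    k,D=K(d); p=cv2.undistortPoints(np.array(uv,float).reshape(-1,1,2),k,D).reshape(-1,2)
    M=np.array(d["cam_to_world"]); v=np.c_[p[:,0],-p[:,1],-np.ones(len(p))]@M[:3,:3].T
    return M[:3,3],v
def atz(d,uv,z):
    o,v=ray(d,uv); z=np.broadcast_to(z,(len(v),)); return o+v*((z-o[2])/v[:,2])[:,None]
def proj(d,P):
    k,D=K(d); M=np.array(d["cam_to_world"]); c=(np.array(P,float).reshape(-1,3)-M[:3,3])@M[:3,:3]
    c=c*[1,-1,-1]; return cv2.projectPoints(c.reshape(-1,1,3),np.zeros(3),np.zeros(3),k,D)[0].reshape(-1,2)
def save(img,fn,crop=None,s=1):
    if crop: x0,y0,x1,y1=crop; img=img[y0:y1,x0:x1]
    img=cv2.resize(img,None,fx=s,fy=s,interpolation=cv2.INTER_CUBIC); cv2.imwrite("pics/"+fn,img[:,:,::-1])
import pickle
def snap(name,tag):
    from rig import capture
    d=capture(name); pickle.dump(d,open(f"{tag}.pkl","wb")); return d
def load(tag): return pickle.load(open(f"{tag}.pkl","rb"))
E
python3 - <<'E'
from h import *
from rig import ctrl
print(ctrl.observe())
for n in ["scene","top","wrist"]:
    d=snap(n,n+"0"); save(d["color"],n+"0.png",s=1.5); print(n,d["fov_y"],d["k1"],np.round(d["cam_to_world"],3).tolist())
E
```

```text
{'clock': 0.0, 'joint_pos': array([ 1.26229073e+00,  3.09000742e-01,  1.63520074e+00,  4.10977214e-05,
        1.19973607e+00, -6.96767602e-02]), 'qd': array([-0.00078051, -0.00019603,  0.00048554, -0.00067586,  0.00038169,
        0.00211995]), 'joint_torque': array([-6.24223030e-04, -4.15258813e+01, -2.76660419e+01, -1.59625447e-04,
        1.01507624e-02, -3.14216045e-06]), 'tool_pos': array([0.14761102, 0.60649624, 0.24704295]), 'tool_rot': array([ 2.46926651,  1.94016606, -0.00308018]), 'wrist_force': array([ 0.72603601, -0.21453375, -0.34574357]), 'wrist_torque': array([-0.0548596 ,  0.02008344,  0.0082795 ]), 'gripper_width': 0.08547285542638124}
scene 43.46751597396702 -0.11951256754695329 [[0.713, 0.556, -0.429, 0.097], [-0.702, 0.552, -0.451, -0.57], [-0.014, 0.622, 0.783, 1.084], [0.0, 0.0, 0.0, 1.0]]
top 52.9633904707461 -0.11598054542146702 [[-0.027, 0.998, -0.064, 0.561], [-0.999, -0.026, 0.019, 0.043], [0.018, 0.065, 0.998, 1.177], [0.0, 0.0, 0.0, 1.0]]
wrist 60.05109133100974 0.024096589080964664 [[0.237, -0.918, -0.318, 0.065], [0.972, 0.223, 0.079, 0.627], [-0.001, -0.328, 0.945, 0.372], [0.0, 0.0, 0.0, 1.0]]
```

View pics/scene0.png

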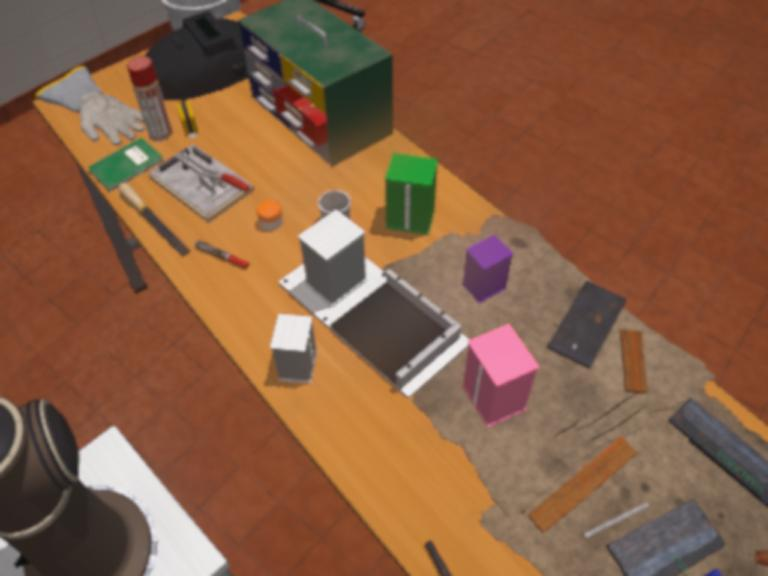

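View pics/top0.png

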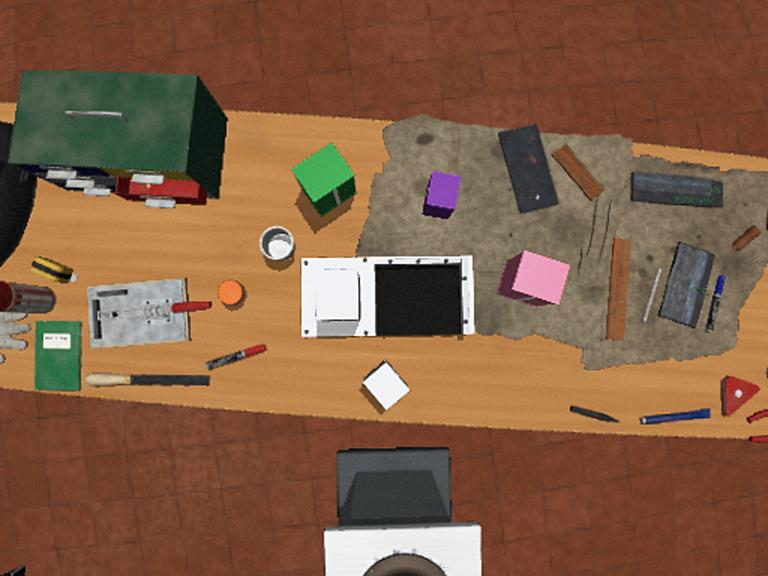

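The section candidates in the top view are grey large on the rest (340,295), grey small on the table (386,386), green (325,178), purple (441,194) and pink (537,277). By the description it is the large grey one standing on the rest, so I'll check it in a close crop.

```bash
python3 - <<'E'
from h import *
d=load("top0"); save(d["color"],"top0c.png",(190,160,325,235),5.8)
d=load("scene0"); save(d["color"],"scene0c.png",(180,135,320,265),5)
E
```

```text
(no output)
```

View pics/top0c.png

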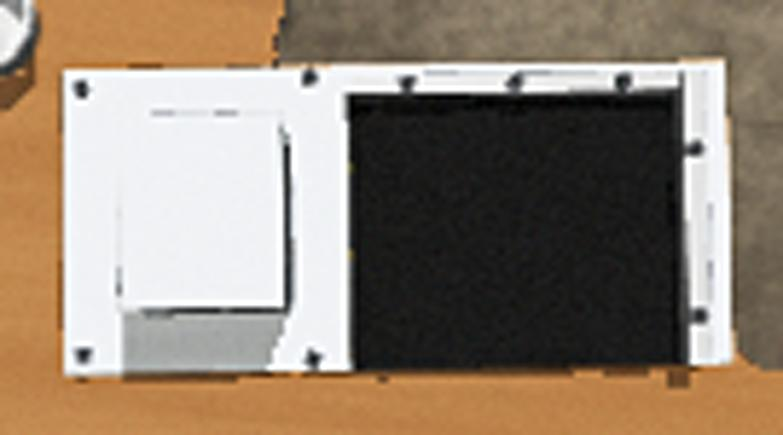

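View pics/scene0c.png

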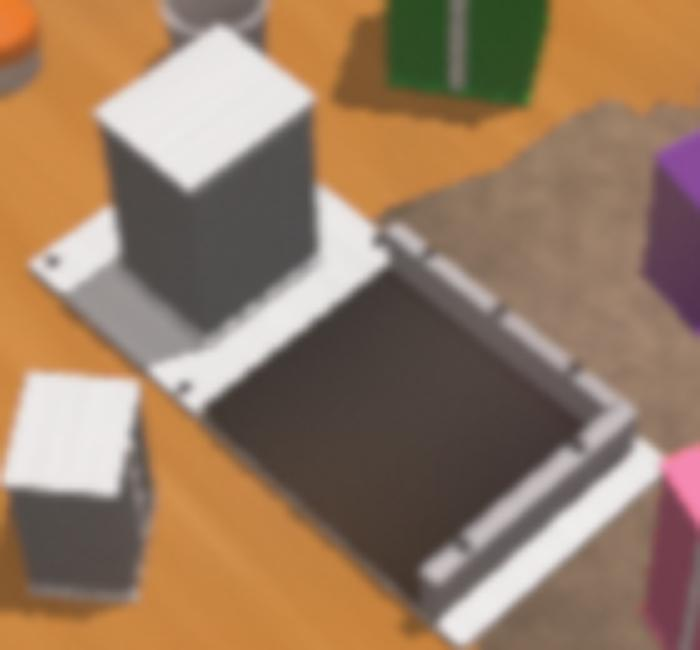

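```bash
cat >> h.py <<'E'
def unc(pts,x0,y0,s): return (np.array(pts,float)+.5)/s-.5+[x0,y0]
def fit2(A,B): # B = Rz A + t
    A=np.array(A)[:,:2];B=np.array(B)[:,:2];a=A-A.mean(0);b=B-B.mean(0)
    th=np.arctan2((a[:,0]*b[:,1]-a[:,1]*b[:,0]).sum(),(a*b).sum()); Rm=np.array([[np.cos(th),-np.sin(th)],[np.sin(th),np.cos(th)]])
    t=B.mean(0)-Rm@A.mean(0); return th,t,(A@Rm.T+t-B)
E
python3 - <<'E'
from h import *
np.set_printoptions(suppress=True,precision=4)
d=load("top0")
P=unc([(64,72),(64,374),(733,363),(724,62)],190,160,5.8)
W=atz(d,P,.008)
A=np.array([(80,180),(-80,180),(-80,-170),(80,-170)])/1e3
th,t,e=fit2(A,W);print("rest",th,t,e*1e3)
S=unc([(122,112),(282,112),(284,309),(118,307)],190,160,5.8)
B=np.array([(45,38),(45,-38),(-45,-38),(-45,38)])/1e3
W=atz(d,S,.148); th2,t2,e=fit2(B,W);print("sec",th2,t2,e*1e3)
# bed edge check
print(atz(d,unc([(352,370),(348,95)],190,160,5.8),.018))
# scene
s=load("scene0")
Q=unc([(220,24),(314,98),(192,190),(95,112)],180,135,5)
W=atz(s,Q,.148);B2=B[[0,1,2,3]];th3,t3,e=fit2(B2,W);print("sec scene",th3,t3,e*1e3)
Q=unc([(30,262),(203,412),(460,645),(662,455)],180,135,5);print(atz(s,Q,[.008,.018,.008,.008]))
Rm=np.array([[np.cos(th),-np.sin(th)],[np.sin(th),np.cos(th)]])
print("sec in rest",Rm.T@(t2-t),Rm.T@(t3-t))
E
```

```text
rest -0.01079851109564213 [0.6226 0.0137] [[ 0.8657  0.976 ]
 [-0.7454 -0.168 ]
 [-0.6353 -0.0611]
 [ 0.515  -0.7468]]
sec -0.029085039177254246 [0.621  0.1116] [[-0.1079  0.9161]
 [-0.383  -1.0973]
 [ 0.5899  0.2499]
 [-0.099  -0.0686]]
[[0.5436 0.0444 0.018 ]
 [0.6865 0.0428 0.018 ]]
sec scene 0.004268240521310385 [0.6192 0.1115] [[-0.1521 -0.1767]
 [ 1.7265 -0.662 ]
 [-0.7254  0.6507]
 [-0.8491  0.1879]]
[[ 0.5448  0.1946  0.008 ]
 [ 0.5409  0.0403  0.018 ]
 [ 0.5406 -0.1542  0.008 ]
 [ 0.7003 -0.15    0.008 ]]
sec in rest [-0.0026  0.0979] [-0.0044  0.0978]
```

```bash
cat >> h.py <<'E'
TH=-0.0108;T=np.array([.6226,.0137])
def torest(p):
    c,s=np.cos(TH),np.sin(TH); q=np.array(p[:2])-T; return np.array([c*q[0]+s*q[1],-s*q[0]+c*q[1],p[2]])
def fromrest(p):
    c,s=np.cos(TH),np.sin(TH); p=np.array(p,float); return np.array([c*p[0]-s*p[1]+T[0],s*p[0]+c*p[1]+T[1],p[2]])
def st():
    from rig import ctrl
    o=ctrl.observe(); M=R.from_rotvec(o["tool_rot"]).as_matrix()
    print("t %.2f rest mm"%o["clock"],np.round(torest(o["tool_pos"])*1e3,1),"xaxis-yaw rel rest %.3f"%(np.arctan2(M[1,0],M[0,0])-TH),"F",np.round(o["wrist_force"],1),"w %.1f"%(o["gripper_width"]*1e3),"q",np.round(o["joint_pos"],2))
E
python3 -c "
from h import *
st()
d=load('top0')
for n,p,z in [('cup',(277,243),.064),('pot',(231,292),.042),('marker',(236,357),.018),('can',(10,297),.1)]: print(n,torest(atz(d,[(p[0]/1.5,p[1]/1.5)],z)[0]))"
```

```text
t 0.15 rest mm [-481.3  587.8  247.3] xaxis-yaw rel rest 1.343 F [0.2 0.1 1.1] w 85.5 q [ 1.26  0.31  1.63  0.    1.2  -0.07]
cup [0.10243803 0.21828159 0.064     ]
pot [0.00983031 0.31373204 0.042     ]
marker [-0.11930378  0.31000723  0.018     ]
can [0.00291006 0.74220887 0.1       ]
```

>>> apply_moves([
  [0,0,0,-0.115,100],
  [0,0,0,-0.115,100],
])

```text
clock: 0.32
tool_pos: [0.1475, 0.606, 0.2462]
tool_rot: [2.222, 2.218, -0.005]
wrist_force: [0.4, 0.2, 0.4]
gripper_width: 0.0852
```

```bash
python3 -c "
from h import *
st()"
```

```text
t 0.32 rest mm [-481.5  587.2  246.2] xaxis-yaw rel rest 1.580 F [0.4 0.2 0.4] w 85.2 q [ 1.26  0.31  1.64  0.    1.2  -0.31]
```

>>> apply_moves([
  [-2.8,2.7,0,0,100],
  [-2.8,2.7,0,0,100],
  [-2.8,2.7,0,0,100],
  [-2.8,2.7,0,0,100],
  [-2.8,2.7,0,0,100],
  [-2.8,2.7,0,0,100],
  [-2.8,2.7,0,0,100],
  [-2.8,2.7,0,0,100],
  [-2.8,2.7,0,0,100],
  [-2.8,2.7,0,0,100],
  [-2.8,2.7,0,0,100],
  [-2.8,2.7,0,0,100],
])

```text
clock: 1.32
tool_pos: [0.4788, 0.2625, 0.2417]
tool_rot: [-2.199, -2.241, 0.01]
wrist_force: [0.6, 1.0, -0.1]
gripper_width: 0.0852
```

```bash
python3 -c "
from h import *
st()"
```

```text
t 1.32 rest mm [-146.5  247.3  241.7] xaxis-yaw rel rest 1.601 F [ 0.6  1.  -0.1] w 85.2 q [ 0.42  0.17  1.82 -0.    1.16 -1.17]
```

>>> apply_moves([
  [-2.5,2.4,0,0.015,100],
  [-2.5,2.4,0,0.015,100],
  [-2.5,2.4,0,0,100],
  [-2.5,2.4,0,0,100],
  [-2.5,2.4,0,0,100],
  [-2.0,1.9,0,0,100],
  [0,0,0,0,100],
])

```text
clock: 1.9
tool_pos: [0.6263, 0.1009, 0.2391]
tool_rot: [2.244, 2.198, -0.012]
wrist_force: [-0.4, -0.1, 0.8]
gripper_width: 0.0852
```

```bash
python3 -c "
from h import *
st()
for n in ['top','wrist']:
    d=snap(n,n+'1'); save(d['color'],n+'1.png',s=1.5)
"
```

```text
t 1.90 rest mm [  2.7  87.2 239.1] xaxis-yaw rel rest 1.561 F [-0.4 -0.1  0.8] w 85.2 q [ 0.09  0.34  1.61 -0.01  1.2  -1.45]
```

View pics/wrist1.png

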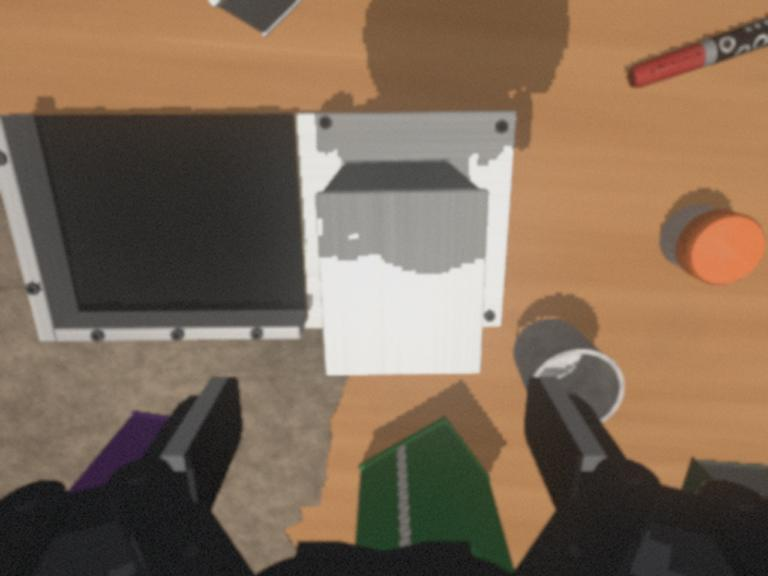

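View pics/top1.png

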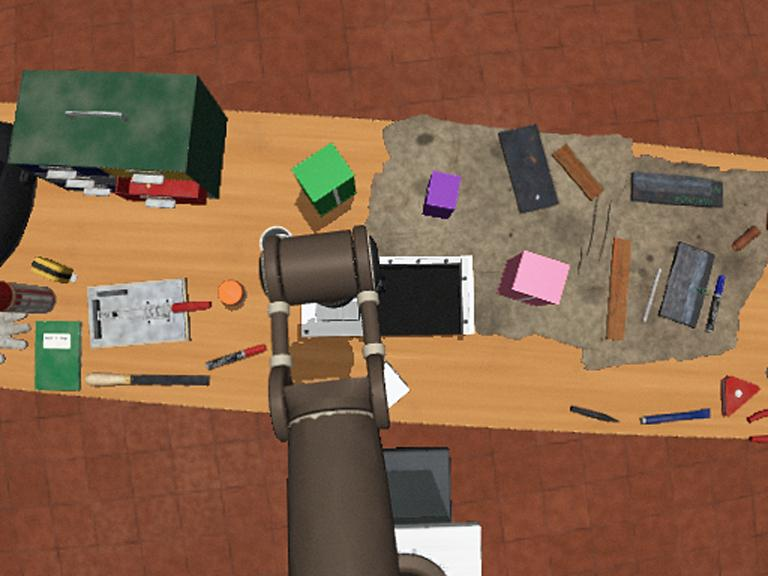

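The wrist view shows the section's top at about (317,193)–(488,190)–(480,374)–(326,375). Its tilted near side is below it and the bed is to the left. I'll cross-check its pose from this camera.

```bash
python3 - <<'E'
from h import *
np.set_printoptions(suppress=True,precision=4)
d=load("wrist1")
S=unc([(317,193),(488,190),(480,374),(326,375)],0,0,1.5)
W=atz(d,S,.148); B=np.array([(-45,-38),(-45,38),(45,38),(45,-38)])/1e3
th,t,e=fit2(B,W); print("sec",th-TH,torest([*t,.148]),e*1e3)
r=atz(d,unc([(516,112),(500,327)],0,0,1.5),.008); print([torest(p) for p in r])
r=atz(d,unc([(297,114),(304,300)],0,0,1.5),.018); print([torest(p) for p in r])
E
```

```text
sec 0.005078867146435414 [-0.0041  0.0979  0.148 ] [[-0.316  -0.9602]
 [-0.0827  1.0242]
 [ 0.0167  0.2103]
 [ 0.382  -0.2743]]
[array([-0.0794,  0.1789,  0.008 ]), array([0.0796, 0.1787, 0.008 ])]
[array([-0.0798,  0.0323,  0.018 ]), array([0.0518, 0.0288, 0.018 ])]
```

>>> apply_moves([
  [1.1,-0.7,0,-0.01,100],
  [0,0,2,0,100],
  [0,0,2,0,100],
])

```text
clock: 2.25
tool_pos: [0.6161, 0.1197, 0.2024]
tool_rot: [-2.228, -2.213, 0.003]
wrist_force: [-0.0, -0.0, -0.4]
gripper_width: 0.0853
```

```bash
python3 -c "
from h import *
st()"
```

```text
t 2.25 rest mm [ -7.7 106.  202.4] xaxis-yaw rel rest 1.575 F [-0.  -0.  -0.4] w 85.3 q [ 0.12  0.36  1.66  0.    1.12 -1.44]
```

>>> apply_moves([
  [-0.8,0.4,0,0,100],
  [0,0,0,0,100],
  [0,0,0,0,100],
])

```text
clock: 2.5
tool_pos: [0.6132, 0.1167, 0.1984]
tool_rot: [-2.213, -2.216, 0.014]
wrist_force: [-0.2, 0.5, 0.6]
gripper_width: 0.0856
```

```bash
python3 -c "
from h import *
st()"
```

```text
t 2.50 rest mm [-10.5 102.9 198.4] xaxis-yaw rel rest 1.583 F [-0.2  0.5  0.6] w 85.6 q [ 0.12  0.36  1.67  0.    1.12 -1.46]
```

>>> apply_moves([
  [-0.5,0.6,0,0.01,100],
  [0,0,0,0,100],
  [0,0,0,0,100],
])

```text
clock: 2.75
tool_pos: [0.6203, 0.1132, 0.2015]
tool_rot: [-2.225, -2.208, 0.009]
wrist_force: [-0.4, 1.2, 0.1]
gripper_width: 0.0857
```

```bash
python3 -c "
from h import *
st()"
```

```text
t 2.75 rest mm [ -3.4  99.4 201.5] xaxis-yaw rel rest 1.574 F [-0.4  1.2  0.1] w 85.7 q [ 0.11  0.37  1.65  0.    1.13 -1.45]
```

>>> apply_moves([
  [-0.1,0,1.5,0,100],
  [0,0,1.5,0,100],
  [0,0,0,0,100],
  [0,0,0,0,100],
])

```text
clock: 3.08
tool_pos: [0.6239, 0.1122, 0.1759]
tool_rot: [-2.23, -2.21, -0.002]
wrist_force: [-0.3, 0.5, 0.6]
gripper_width: 0.0854
```

```bash
python3 -c "
from h import *
st()"
```

```text
t 3.08 rest mm [  0.3  98.5 175.9] xaxis-yaw rel rest 1.573 F [-0.3  0.5  0.6] w 85.4 q [ 0.11  0.4   1.67  0.    1.08 -1.46]
```

>>> apply_moves([
  [-0.05,-0.3,1.0,0,100],
  [0,0,0,0,100],
  [0,0,0,0,100],
])

```text
clock: 3.33
tool_pos: [0.6221, 0.1116, 0.1674]
tool_rot: [2.232, 2.211, 0.006]
wrist_force: [-1.0, 0.5, -0.1]
gripper_width: 0.0857
```

```bash
python3 -c "
from h import *
st()
d=snap('wrist','wrist2'); save(d['color'],'wrist2.png',s=1.5)
d=snap('scene','scene2'); save(d['color'],'scene2.png',(140,80,340,240),4)
"
```

```text
t 3.33 rest mm [ -1.6  97.9 167.4] xaxis-yaw rel rest 1.572 F [-1.   0.5 -0.1] w 85.7 q [ 0.11  0.4   1.68  0.    1.05 -1.46]
```

View pics/scene2.png

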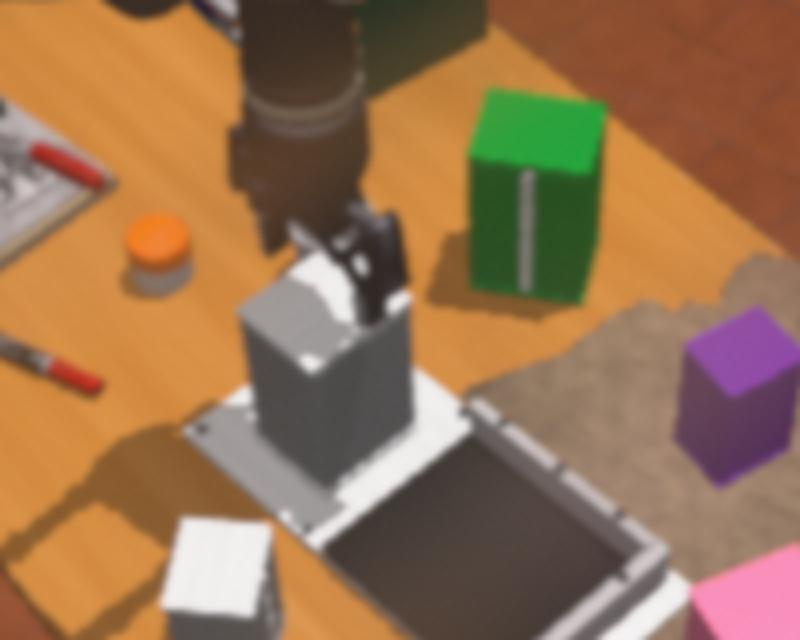

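View pics/wrist2.png

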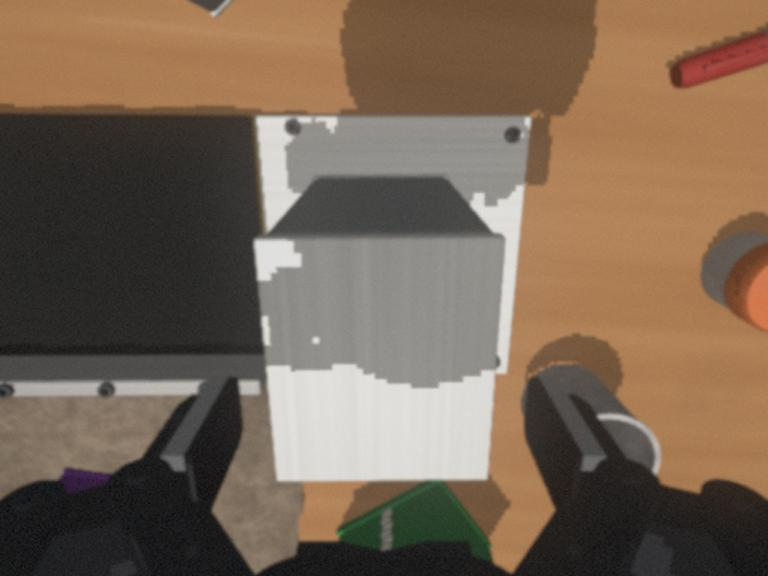

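The section is centred between the fingers (edges at 276 and 489 px, pads at 238 and 525 px). I'll descend.

>>> apply_moves([
  [0,0,1.2,0,100],
  [0,0,1.2,0,100],
  [0,0,1.2,0,100],
  [0,0,1.2,0,100],
  [0,0,0.5,0,100],
  [0,0,0,0,100],
  [0,0,0,0,100],
])

```text
clock: 4.02
tool_pos: [0.621, 0.1118, 0.1074]
tool_rot: [-2.23, -2.21, -0.003]
wrist_force: [-0.4, 0.2, -0.3]
gripper_width: 0.0854
```

```bash
python3 -c "
from h import *
st()"
```

```text
t 4.02 rest mm [ -2.6  98.1 107.4] xaxis-yaw rel rest 1.573 F [-0.4  0.2 -0.3] w 85.4 q [ 0.11  0.48  1.71  0.    0.95 -1.46]
```

>>> apply_moves([
  [0,0,-0.6,0,100],
  [0,0,0,0,80],
  [0,0,0,0,80],
  [0,0,0,0,80],
  [0,0,0,0,80],
  [0,0,0,0,80],
])

```text
clock: 4.52
tool_pos: [0.6209, 0.1115, 0.1142]
tool_rot: [-2.23, -2.211, -0.002]
wrist_force: [-0.5, -0.1, -2.5]
gripper_width: 0.0753
```

```bash
python3 -c "
from h import *
st()"
```

```text
t 4.52 rest mm [ -2.7  97.7 114.2] xaxis-yaw rel rest 1.573 F [-0.5 -0.1 -2.5] w 75.3 q [ 0.11  0.47  1.71  0.    0.96 -1.46]
```

>>> apply_moves([
  [-0.5,0.3,0,0,80],
  [-0.5,0.3,0,0,80],
  [-0.5,0.2,0,0,80],
  [-0.5,0.2,0,0,80],
  [0,0,0,0,80],
  [0,0,0,0,80],
])

```text
clock: 5.02
tool_pos: [0.6312, 0.0892, 0.1134]
tool_rot: [-2.23, -2.209, -0.001]
wrist_force: [-0.3, 0.3, -3.0]
gripper_width: 0.0749
```

```bash
python3 -c "
from h import *
st()"
```

```text
t 5.02 rest mm [  7.8  75.6 113.4] xaxis-yaw rel rest 1.572 F [-0.3  0.3 -3. ] w 74.9 q [ 0.07  0.48  1.69  0.    0.97 -1.49]
```

>>> apply_moves([
  [-0.3,0,0,0,80],
  [-0.3,0,0,0,80],
  [0,0,0,0,80],
  [0,0,0,0,80],
])

```text
clock: 5.35
tool_pos: [0.6313, 0.0823, 0.1133]
tool_rot: [-2.23, -2.208, -0.001]
wrist_force: [0.4, 0.4, -2.8]
gripper_width: 0.0753
```

```bash
python3 -c "
from h import *
st()
d=snap('wrist','wrist3'); save(d['color'],'wrist3.png',s=1.5)
d=snap('scene','scene3'); save(d['color'],'scene3.png',(140,80,340,240),4)
"
```

```text
t 5.35 rest mm [  7.9  68.7 113.3] xaxis-yaw rel rest 1.572 F [ 0.4  0.4 -2.8] w 75.3 q [ 0.06  0.48  1.69  0.    0.97 -1.5 ]
```

View pics/wrist3.png

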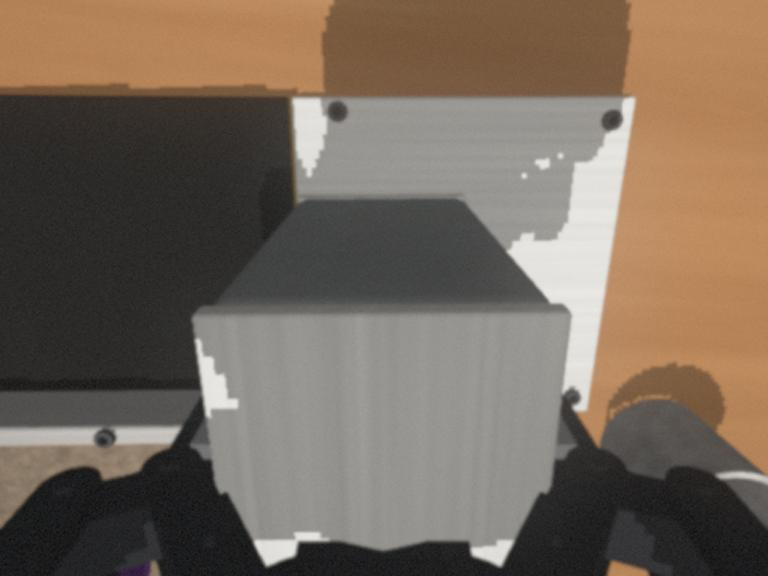

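View pics/scene3.png

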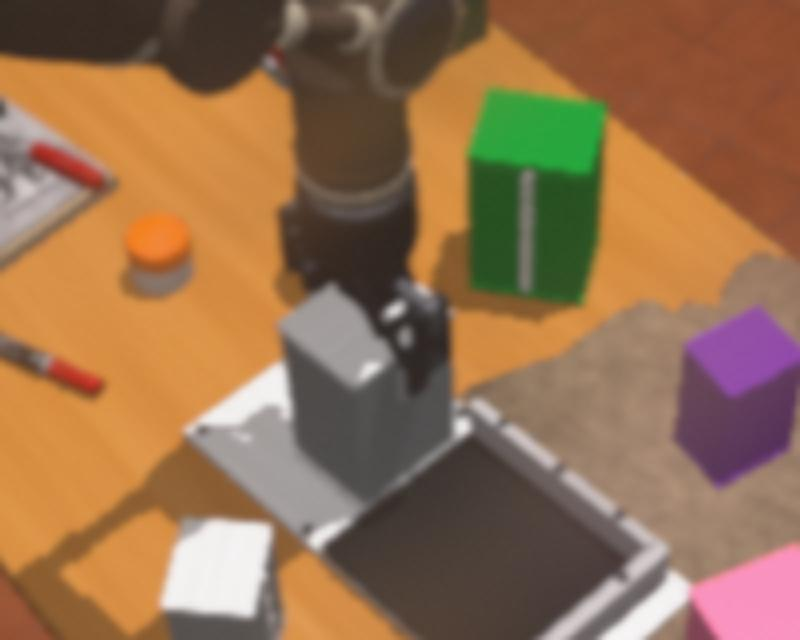

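>>> apply_moves([
  [0,0,0,0,100],
  [0,0,0,0,100],
  [0,0,0,0,100],
  [0,0,-0.7,0,100],
  [0,0,-1.5,0,100],
  [0,0,-1.5,0,100],
  [0,0,-1.5,0,100],
  [0,0,-1.5,0,100],
  [0,0,0,0,100],
])

```text
clock: 6.2
tool_pos: [0.6334, 0.083, 0.188]
tool_rot: [2.229, 2.212, 0.007]
wrist_force: [2.1, -0.3, 0.9]
gripper_width: 0.0853
```

```bash
python3 -c "
from h import *
st()
d=snap('wrist','wrist4'); save(d['color'],'wrist4.png',s=1.5)
"
```

```text
t 6.20 rest mm [ 10.   69.4 188. ] xaxis-yaw rel rest 1.574 F [ 2.1 -0.3  0.9] w 85.3 q [ 0.06  0.39  1.65  0.    1.1  -1.5 ]
```

View pics/wrist4.png

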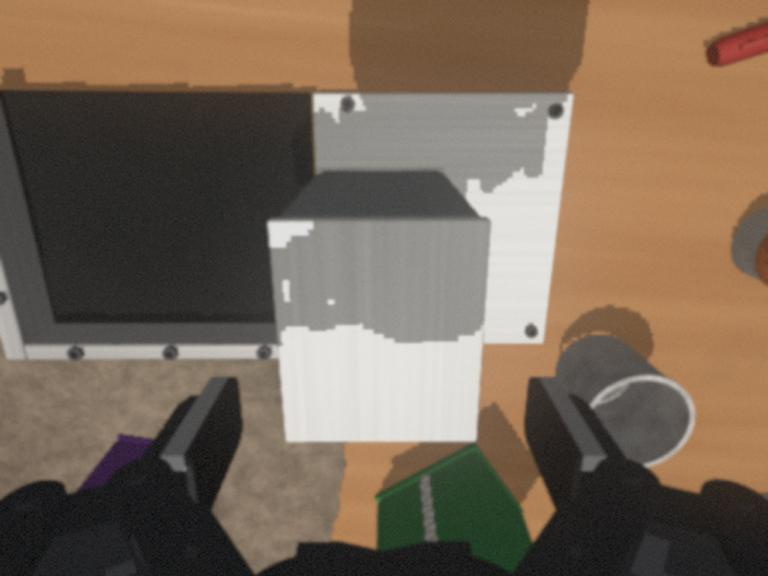

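```bash
python3 - <<'E'
from h import *
np.set_printoptions(suppress=True,precision=4)
d=load("wrist4")
S=unc([(268,220),(490,219),(476,440),(286,440)],0,0,1.5)
W=atz(d,S,.148); B=np.array([(-45,-38),(-45,38),(45,38),(45,-38)])/1e3
th,t,e=fit2(B,W); print("sec",th-TH,torest([*t,.148]),e*1e3)
for p in atz(d,unc([(323,171),(438,171)],0,0,1.5),.008): print(torest(p))
E
```

```text
sec 0.006762224302544197 [0.0061 0.0688 0.148 ] [[-0.6433 -0.548 ]
 [-0.6441  0.7561]
 [ 0.4085  0.4044]
 [ 0.8788 -0.6125]]
[-0.0361  0.034   0.008 ]
[-0.0363  0.1033  0.008 ]
```

>>> apply_moves([
  [2.5,-0.2,0,0,50],
  [2.5,0,0,0,0],
  [2.0,0,0,0,0],
  [0.5,0,0,0,0],
  [0,0,0,0,0],
  [0,0,0,0,0],
  [0,0,0,0,0],
])

```text
clock: 6.83
tool_pos: [0.6295, 0.1577, 0.1832]
tool_rot: [-2.232, -2.211, 0.003]
wrist_force: [0.2, -0.2, -0.0]
gripper_width: 0.0006
```

```bash
python3 -c "
from h import *
st()
"
```

```text
t 6.83 rest mm [  5.3 144.1 183.2] xaxis-yaw rel rest 1.572 F [ 0.2 -0.2 -0. ] w 0.6 q [ 0.18  0.42  1.62 -0.    1.1  -1.38]
```

>>> apply_moves([
  [0,0,1.5,0,0],
  [0,0,1.5,0,0],
  [0,0,1.0,0,0],
  [0,0,0,0,0],
  [0,0,0,0,0],
  [-0.7,0,0,0,0],
  [-0.7,0,0,0,0],
  [0,0,0,0,0],
])

```text
clock: 7.5
tool_pos: [0.6302, 0.1361, 0.1424]
tool_rot: [2.236, 2.204, -0.005]
wrist_force: [-0.5, 0.1, 0.5]
gripper_width: -0.0002
```

```bash
python3 -c "
from h import *
st()
d=snap('scene','scene5'); save(d['color'],'scene5.png',(140,80,340,240),4)
"
```

```text
t 7.50 rest mm [  6.3 122.4 142.4] xaxis-yaw rel rest 1.567 F [-0.5  0.1  0.5] w -0.2 q [ 0.15  0.46  1.66 -0.    1.03 -1.41]
```

View pics/scene5.png

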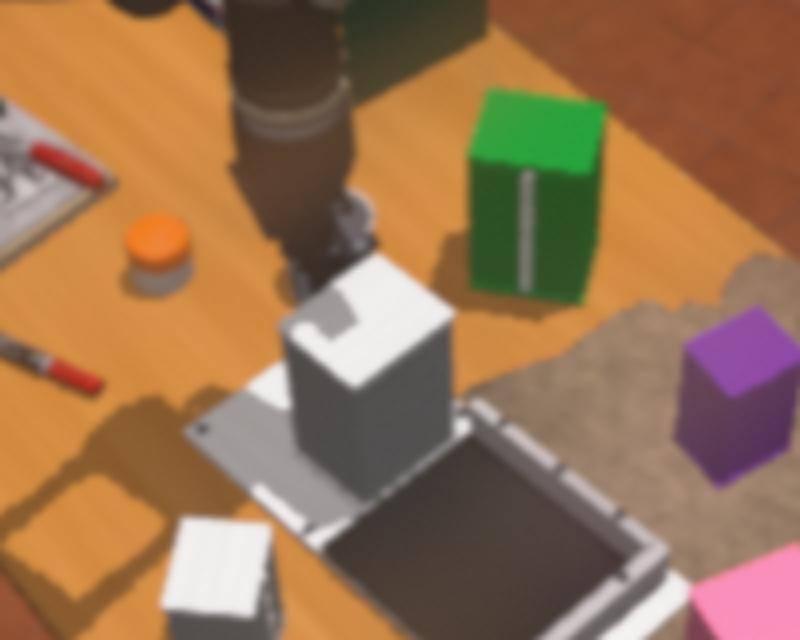

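>>> apply_moves([
  [-0.7,0,0,0,0],
  [-0.7,0,0,0,0],
  [-0.7,0,0,0,0],
  [-0.7,0,0,0,0],
  [0,0,0,0,0],
])

```text
clock: 7.97
tool_pos: [0.6322, 0.1071, 0.1462]
tool_rot: [2.235, 2.202, 0.006]
wrist_force: [0.7, 0.3, 0.2]
gripper_width: -0.0
```

```bash
python3 -c "
from h import *
st()
d=snap('scene','scene6'); save(d['color'],'scene6.png',(140,80,340,240),4)
"
```

```text
t 7.97 rest mm [  8.5  93.5 146.2] xaxis-yaw rel rest 1.567 F [0.7 0.3 0.2] w -0.0 q [ 0.1   0.44  1.67 -0.    1.02 -1.46]
```

View pics/scene6.png

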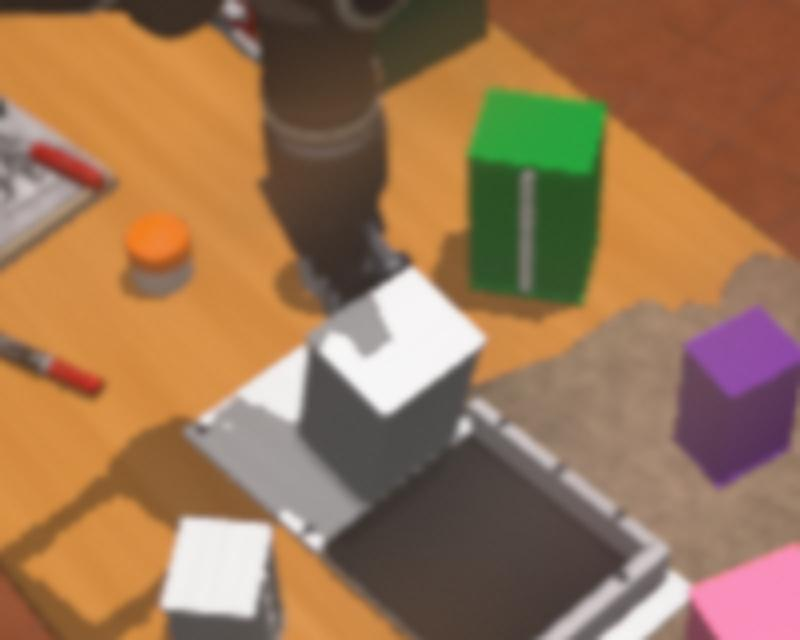

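>>> apply_moves([
  [-0.7,0,0,0,0],
  [-0.7,0,0,0,0],
  [-0.7,0,0.1,0,0],
  [-0.7,0,0,0,0],
  [0,0,0,0,0],
])

```text
clock: 8.43
tool_pos: [0.6318, 0.0767, 0.1452]
tool_rot: [2.234, 2.203, 0.006]
wrist_force: [0.6, -0.3, 0.3]
gripper_width: -0.0003
```

```bash
python3 -c "
from h import *
st()
d=snap('scene','scene7'); save(d['color'],'scene7.png',(140,80,340,240),4)
"
```

```text
t 8.43 rest mm [  8.5  63.1 145.2] xaxis-yaw rel rest 1.568 F [ 0.6 -0.3  0.3] w -0.3 q [ 0.05  0.44  1.68 -0.    1.02 -1.5 ]
```

View pics/scene7.png

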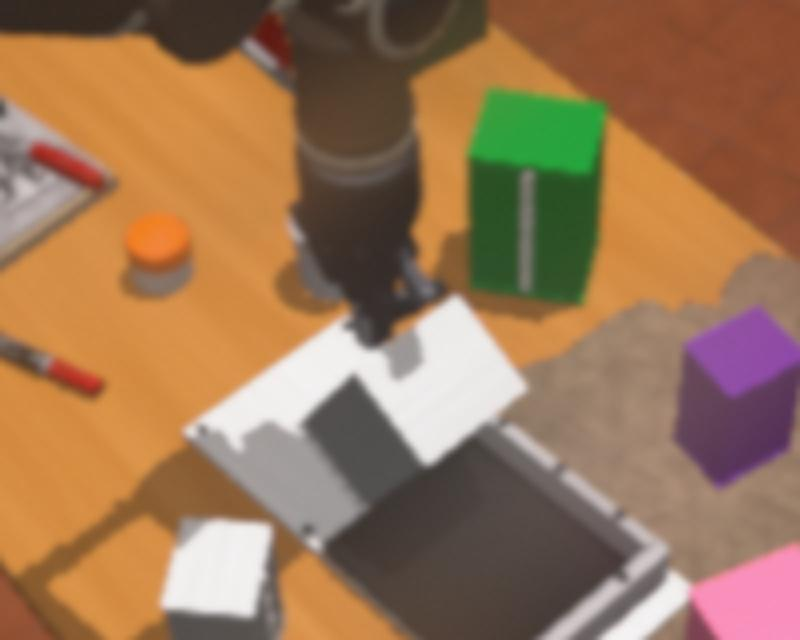

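>>> apply_moves([
  [0,0,0,0,0],
  [0,0,0,0,0],
  [0,0,0,0,0],
  [0,0,0,0,0],
])

```text
clock: 8.82
tool_pos: [0.6307, 0.0767, 0.1439]
tool_rot: [2.236, 2.203, 0.003]
wrist_force: [-0.1, -0.2, 0.0]
gripper_width: 0.0004
```

```bash
python3 -c "
from h import *
st()
d=snap('scene','scene8'); save(d['color'],'scene8.png',(140,80,340,240),4)
"
```

```text
t 8.82 rest mm [  7.4  63.1 143.9] xaxis-yaw rel rest 1.567 F [-0.1 -0.2  0. ] w 0.4 q [ 0.05  0.44  1.69 -0.    1.02 -1.5 ]
```

View pics/scene8.png

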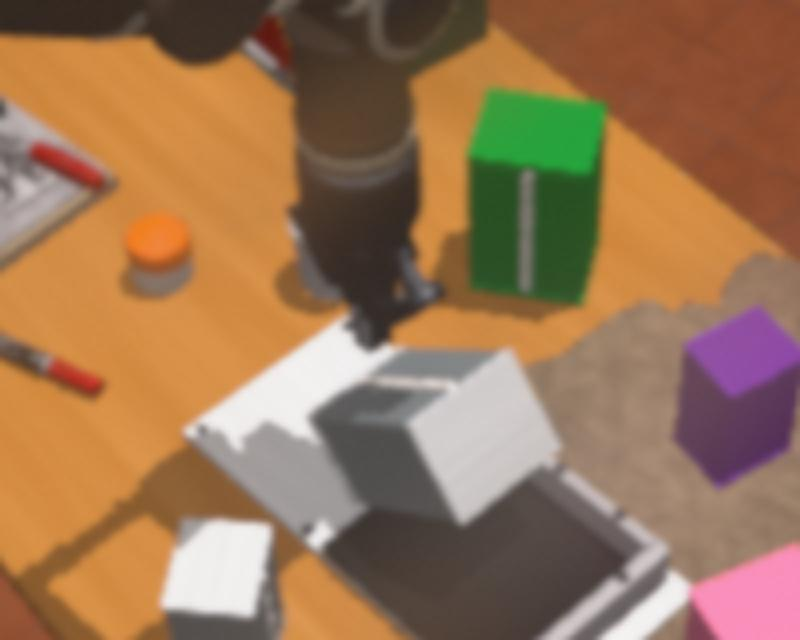

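>>> apply_moves([
  [0,0,0,0,0],
  [0,0,0,0,0],
  [0,0,0,0,0],
  [0,0,0,0,0],
])

```text
clock: 9.2
tool_pos: [0.6306, 0.0775, 0.1438]
tool_rot: [2.235, 2.205, 0.003]
wrist_force: [0.2, 0.3, -1.0]
gripper_width: -0.0002
```

```bash
python3 -c "
from h import *
st()
d=snap('scene','scene9'); save(d['color'],'scene9.png',(140,80,340,240),4)
d=snap('top','top9'); save(d['color'],'top9.png',(170,140,340,250),4.6)
"
```

```text
t 9.20 rest mm [  7.3  63.9 143.8] xaxis-yaw rel rest 1.568 F [ 0.2  0.3 -1. ] w -0.2 q [ 0.05  0.44  1.69 -0.    1.02 -1.5 ]
```

View pics/scene9.png

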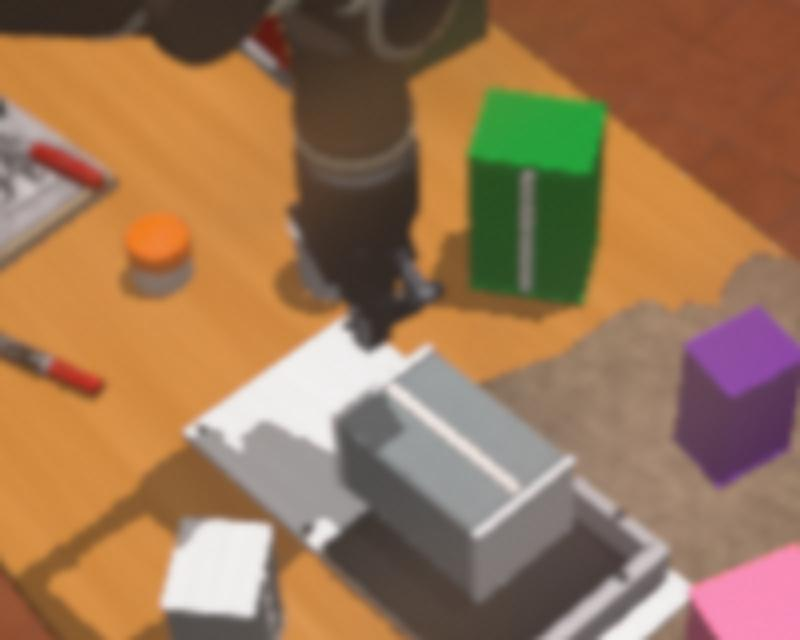

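View pics/top9.png

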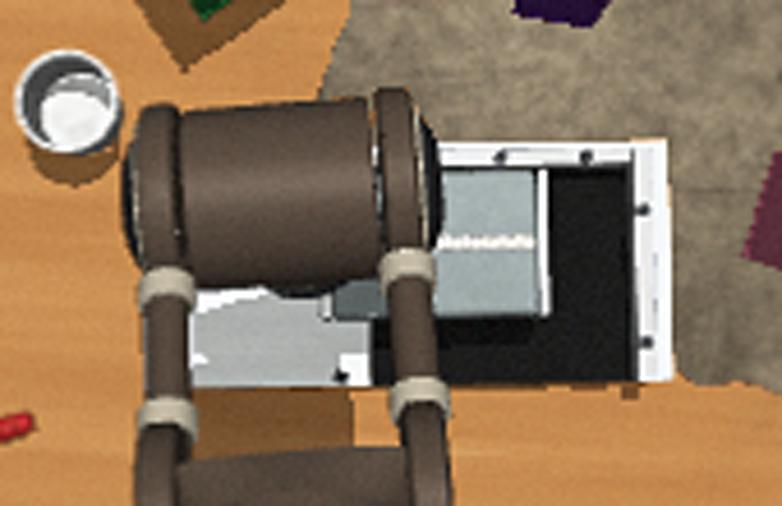

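```bash
python3 - <<'E'
from h import *
np.set_printoptions(suppress=True,precision=4)
d=load("scene9")
S=unc([(573,458),(475,534),(337,411),(431,346)],140,80,4)
W=atz(d,S,.094); B=np.array([(45,-70),(-45,-70),(-45,70),(45,70)])/1e3
th,t,e=fit2(B,W); print("sec",th-TH,torest([*t,.056]),e*1e3)
d=load("top9")
for p in atz(d,unc([(547,172),(549,316),(322,318)],170,140,4.6),.094): print(torest(p))
E
```

```text
sec -0.018284085262780494 [ 0.0084 -0.0096  0.056 ] [[ 1.1424 -2.5432]
 [-1.4023 -2.0788]
 [-3.1001  2.0147]
 [ 3.36    2.6073]]
[ 0.0508 -0.0804  0.094 ]
[-0.0377 -0.0798  0.094 ]
[-0.0367  0.0591  0.094 ]
```

>>> apply_moves([
  [1.5,0,0,0,0],
  [1.6,0,0,0,0],
  [0.3,0,0.5,0,0],
  [0,0,1.5,0,0],
  [0,0,1.5,0,0],
  [0,0,1.5,0,0],
  [0,0,1.5,0,0],
  [0,0,1.3,0,0],
  [0,0,0,0,0],
  [0,0,0,0,0],
])

```text
clock: 10.13
tool_pos: [0.6329, 0.1179, 0.0626]
tool_rot: [2.23, 2.206, 0.009]
wrist_force: [0.2, 0.1, 1.5]
gripper_width: -0.0003
```

```bash
python3 -c "
from h import *
st()
d=snap('scene','scene10'); save(d['color'],'scene10.png',(140,80,340,240),4)
d=snap('wrist','wrist10'); save(d['color'],'wrist10.png',s=1.5)
"
```

```text
t 10.13 rest mm [  9.1 104.3  62.6] xaxis-yaw rel rest 1.571 F [0.2 0.1 1.5] w -0.3 q [ 0.12  0.56  1.7   0.    0.88 -1.44]
```

View pics/scene10.png

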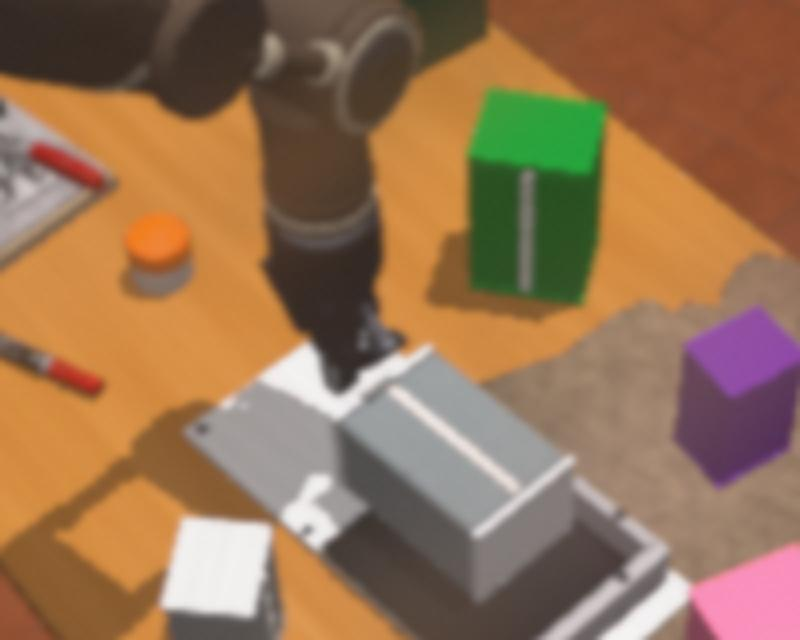

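View pics/wrist10.png

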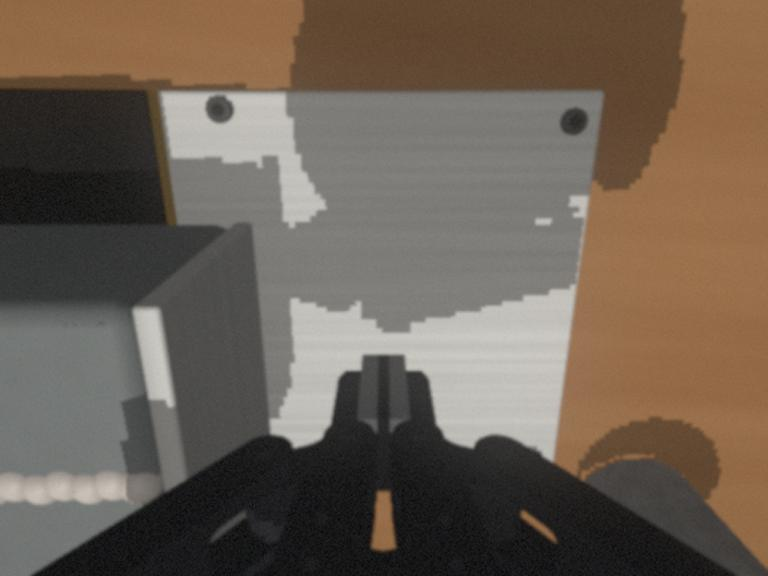

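>>> apply_moves([
  [-1,0,0.4,0,0],
  [-1,0,0,0,0],
  [-1,0,0,0,0],
  [-0.8,0,0,0,0],
  [-0.8,0,0,0,0],
  [-0.8,0,0,0,0],
  [0,0,0,0,0],
])

```text
clock: 10.82
tool_pos: [0.6361, 0.0591, 0.0641]
tool_rot: [2.228, 2.201, 0.023]
wrist_force: [-0.2, 0.7, 0.0]
gripper_width: 0.0003
```

```bash
python3 -c "
from h import *
st()
d=snap('scene','scene11'); save(d['color'],'scene11.png',(140,80,340,240),4)
d=snap('wrist','wrist11'); save(d['color'],'wrist11.png',s=1.5)
"
```

```text
t 10.82 rest mm [13.  45.6 64.1] xaxis-yaw rel rest 1.569 F [-0.2  0.7  0. ] w 0.3 q [ 0.02  0.54  1.72  0.    0.87 -1.54]
```

View pics/scene11.png

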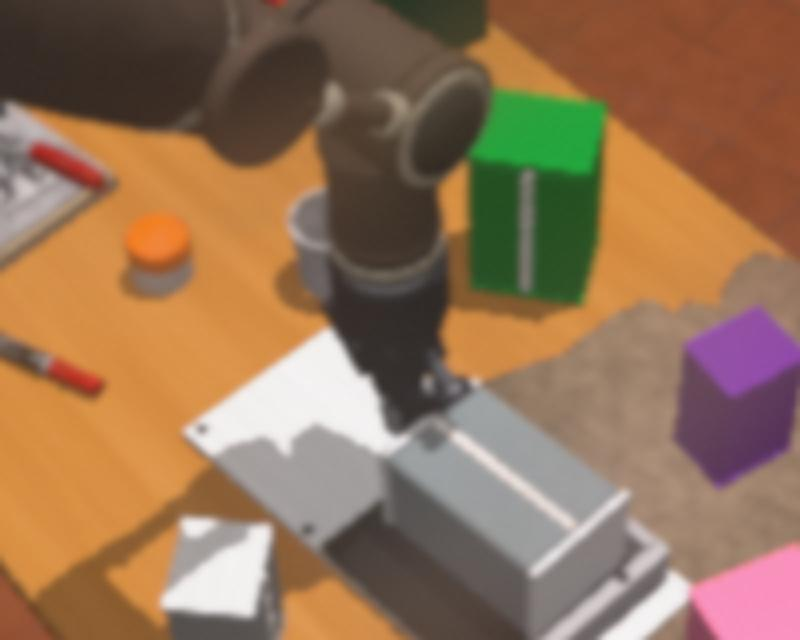

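View pics/wrist11.png

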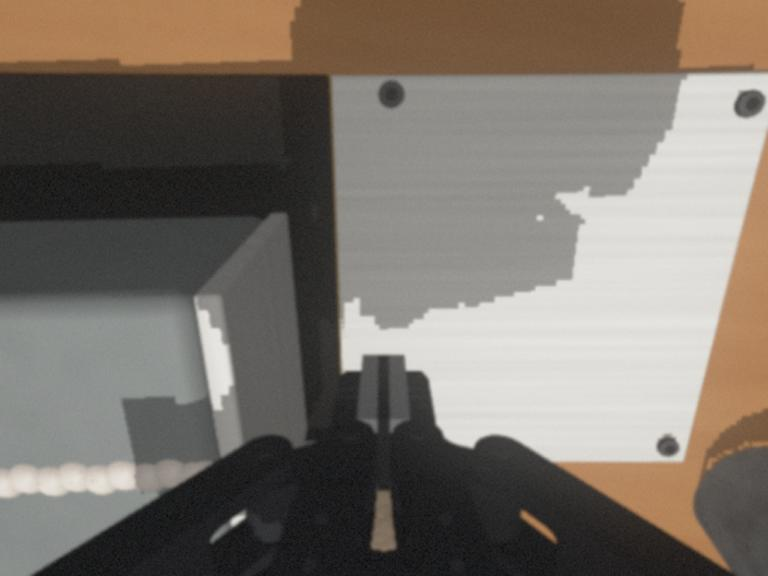

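```bash
python3 - <<'E'
from h import *
np.set_printoptions(suppress=True,precision=4)
d=load("scene11")
S=unc([(630,493),(532,575),(386,454),(478,379)],140,80,4)
W=atz(d,S,.094); B=np.array([(45,-70),(-45,-70),(-45,70),(45,70)])/1e3
th,t,e=fit2(B,W); print("sec",th-TH,torest([*t,.056]),e*1e3)
d=load("wrist11")
for p in atz(d,unc([(196,296)],0,0,1.5),.094): print(torest(p))
for p in atz(d,unc([(306,420)],0,0,1.5),.018): print(torest(p))
E
```

```text
sec 0.01581095538677582 [ 0.0109 -0.056   0.056 ] [[ 0.4558 -2.0693]
 [ 0.0517 -2.8321]
 [-1.7066  3.575 ]
 [ 1.1991  1.3263]]
[-0.036   0.0084  0.094 ]
[0.0493 0.0153 0.018 ]
```

>>> apply_moves([
  [1.0,0,0,0,0],
  [1.0,0,0,0,0],
  [0,0,-3,0,40],
  [0,0,-3,0,40],
  [0,-1.5,-1.5,0,40],
  [-2,-2.0,0,0,40],
  [-3,-2,0,0,40],
  [-3,-2,0,0,40],
  [-3,-1,0,0,40],
  [0,0,0,0,40],
  [0,0,0,0,40],
])

```text
clock: 11.83
tool_pos: [0.5467, -0.0191, 0.1394]
tool_rot: [2.211, 2.218, 0.023]
wrist_force: [0.1, -0.8, -0.8]
gripper_width: 0.034
```

```bash
python3 -c "
from h import *
st()
d=snap('wrist','wrist12'); save(d['color'],'wrist12.png',s=1.5)
"
```

```text
t 11.83 rest mm [-75.5 -33.6 139.4] xaxis-yaw rel rest 1.585 F [ 0.1 -0.8 -0.8] w 34.0 q [-0.12  0.28  1.91  0.01  0.93 -1.7 ]
```

View pics/wrist12.png

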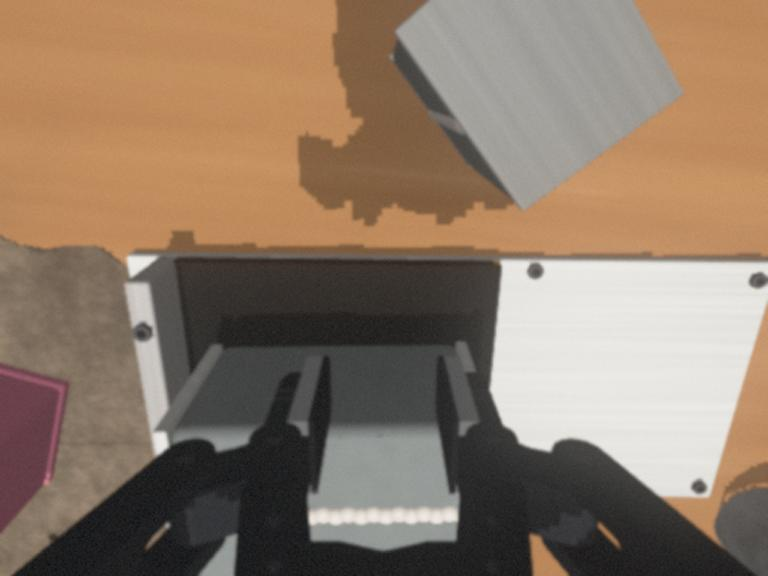

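```bash
python3 - <<'E'
from h import *
np.set_printoptions(suppress=True,precision=4)
d=load("top0")
for p in atz(d,unc([(385,361),(410,388),(386,411),(362,382)],0,0,1.5),.1): print(torest(p))
d=load("wrist12")
for p in atz(d,unc([(525,207),(397,32)],0,0,1.5),.1): print(torest(p))
print("sec corners")
for p in atz(d,unc([(162,428),(480,430),(310,515),(455,513)],0,0,1.5),[.094,.094,.096,.096]): print(torest(p))
for p in atz(d,unc([(222,347),(457,345)],0,0,1.5),[.018,.018]): print(torest(p))
E
```

```text
[-0.126   0.0132  0.1   ]
[-0.1768 -0.0324  0.1   ]
[-0.2185  0.0128  0.1   ]
[-0.1641  0.0564  0.1   ]
[-0.1284  0.0132  0.1   ]
[-0.1799 -0.0305  0.1   ]
sec corners
[-0.0351 -0.1216  0.094 ]
[-0.0352  0.0068  0.094 ]
[ 0.0076 -0.0634  0.096 ]
[ 0.006  -0.0011  0.096 ]
[-0.031  -0.1207  0.018 ]
[-0.0336  0.0086  0.018 ]
```

>>> apply_moves([
  [-1.2,0,0,0.014,40],
  [-1.2,0,0,0,40],
  [0,0,2,0,40],
  [0,0,2,0,40],
  [0,0,2,0,40],
  [0,0,1.5,0,40],
  [0,0,0.8,0,40],
  [0,0,0,0,40],
  [0,0,0,0,40],
])

```text
clock: 12.63
tool_pos: [0.5571, -0.0433, 0.0548]
tool_rot: [2.212, 2.206, 0.03]
wrist_force: [0.5, 0.6, -0.2]
gripper_width: 0.0341
```

```bash
python3 -c "
from h import *
st()
d=snap('wrist','wrist13'); save(d['color'],'wrist13.png',s=1.5)
"
```

```text
t 12.63 rest mm [-64.9 -57.7  54.8] xaxis-yaw rel rest 1.579 F [ 0.5  0.6 -0.2] w 34.1 q [-0.16  0.43  1.92  0.01  0.76 -1.73]
```

View pics/wrist13.png

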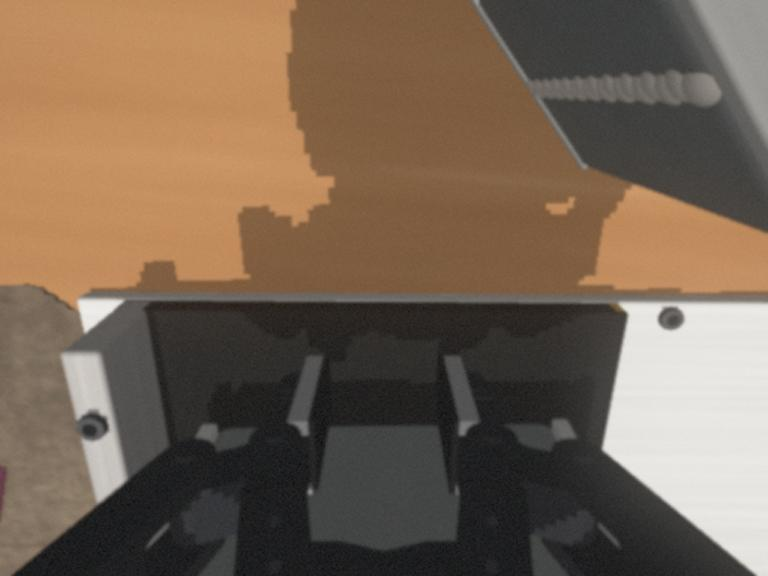

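>>> apply_moves([
  [0,0.5,0.2,0.008,40],
  [0,0.5,0.2,0,40],
  [0,0.4,0,0,40],
  [0,0.4,0,0,40],
])

```text
clock: 13.02
tool_pos: [0.5782, -0.0436, 0.0541]
tool_rot: [2.219, 2.195, 0.034]
wrist_force: [-1.6, 0.5, 0.4]
gripper_width: 0.0339
```

```bash
python3 -c "
from h import *
st()
"
```

```text
t 13.02 rest mm [-43.7 -57.7  54.1] xaxis-yaw rel rest 1.571 F [-1.6  0.5  0.4] w 33.9 q [-0.15  0.46  1.87  0.01  0.78 -1.72]
```

>>> apply_moves([
  [0,0.4,0,0,40],
  [0,0.4,0,0,40],
])

```text
clock: 13.18
tool_pos: [0.5794, -0.043, 0.0532]
tool_rot: [2.228, 2.207, 0.014]
wrist_force: [-11.5, -0.7, 5.1]
gripper_width: 0.0339
```

```bash
python3 -c "
from h import *
st()
d=snap('wrist','wrist14'); save(d['color'],'wrist14.png',s=1.5)
d=snap('scene','scene14'); save(d['color'],'scene14.png',(170,120,340,260),4.5)
"
```

```text
t 13.18 rest mm [-42.6 -57.2  53.2] xaxis-yaw rel rest 1.572 F [-11.5  -0.7   5.1] w 33.9 q [-0.15  0.47  1.86  0.01  0.8  -1.72]
```

View pics/scene14.png

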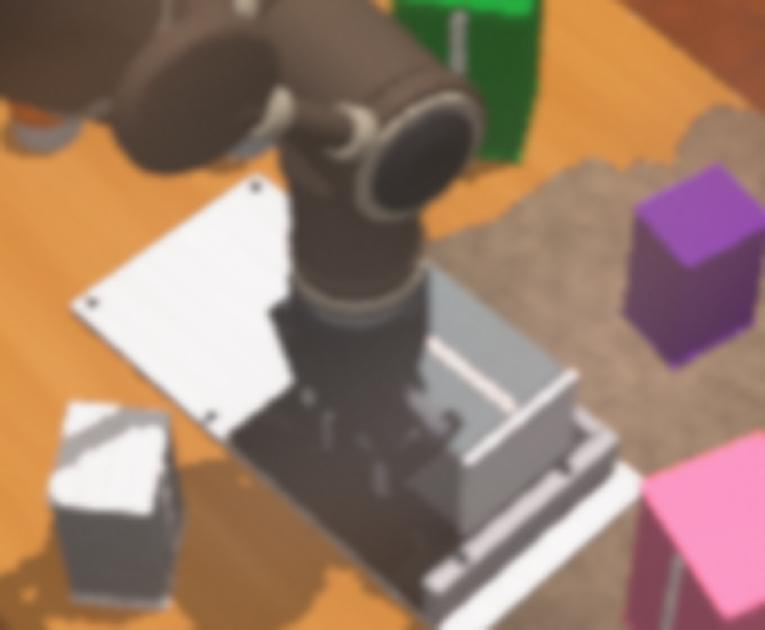

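>>> apply_moves([
  [0,-1,0,0,40],
  [0,-1,0,0,40],
  [0,0,-2.5,0,40],
  [0,0,-2.5,0,40],
  [0,0,-2.5,0,40],
  [2.5,2,-1.5,0,40],
  [2.5,2,0,0,40],
  [2.5,2,0,0,40],
  [2.5,1.5,0,0,40],
  [2,0,0,0,40],
  [0,0,0,0,40],
])

```text
clock: 14.2
tool_pos: [0.6397, 0.08, 0.1527]
tool_rot: [2.229, 2.195, 0.03]
wrist_force: [0.7, -0.4, -0.6]
gripper_width: 0.034
```

```bash
python3 -c "
from h import *
st()
"
```

```text
t 14.20 rest mm [ 16.4  66.5 152.7] xaxis-yaw rel rest 1.566 F [ 0.7 -0.4 -0.6] w 34.0 q [ 0.06  0.43  1.67  0.    1.01 -1.5 ]
```

>>> apply_moves([
  [0,0,0,0.12,40],
  [0,0,0,0.12,40],
  [0,0,0,0.12,40],
  [0,0,0,0.12,40],
  [0,0,0,0.12,40],
  [0,0,0,0.12,40],
  [0,0,0,0.12,40],
  [0,0,0,0.12,40],
  [0,0,0,0.12,40],
  [0,0,0,0.12,40],
  [0,0,0,0.12,40],
  [0,0,0,0.12,40],
])

```text
clock: 15.2
tool_pos: [0.6404, 0.0738, 0.1559]
tool_rot: [3.138, 0.094, 0.05]
wrist_force: [-0.7, -0.6, -0.2]
gripper_width: 0.0343
```

```bash
python3 -c "
from h import *
st()
d=snap('top','top15'); save(d['color'],'top15.png',(170,140,340,250),4.6)
d=snap('scene','scene15'); save(d['color'],'scene15.png',(170,120,340,260),4.5)
"
```

```text
t 15.20 rest mm [ 17.1  60.3 155.9] xaxis-yaw rel rest 0.071 F [-0.7 -0.6 -0.2] w 34.3 q [ 0.05  0.42  1.68 -0.    1.01 -0.01]
```

View pics/top15.png

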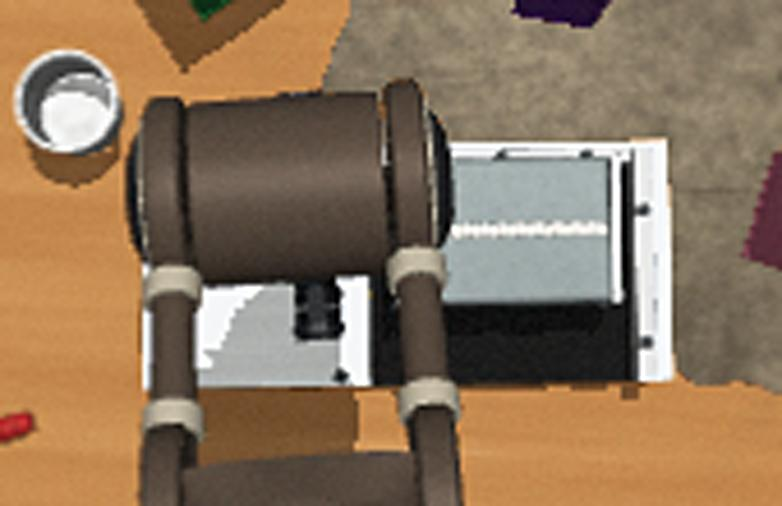

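View pics/scene15.png

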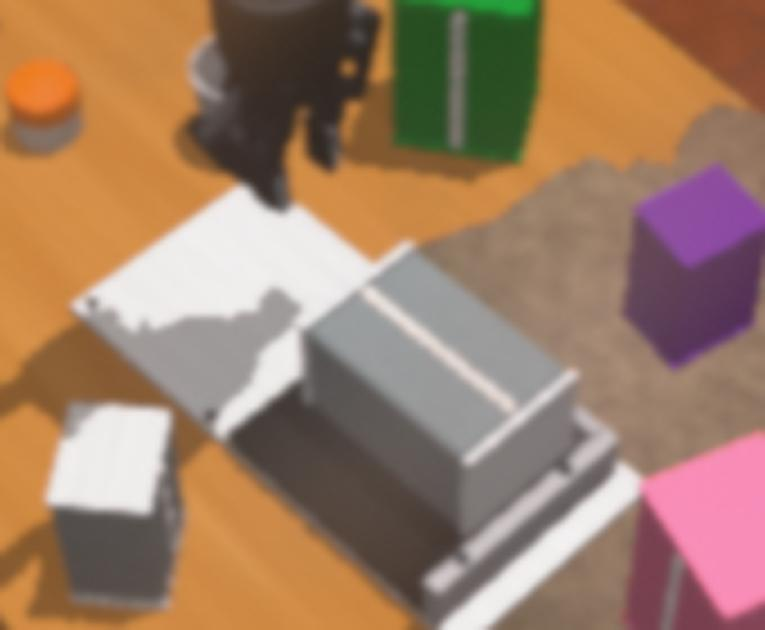

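>>> apply_moves([
  [-0.2,0,0,0.07,40],
  [0,0,2.5,0,40],
  [0,0,2.5,0,40],
  [0,0,2.5,0,40],
  [0,0,1.5,0,40],
  [0,0,0.5,0,40],
  [0,0,0,0,40],
  [0,0,0,0,40],
])

```text
clock: 15.97
tool_pos: [0.6449, 0.0699, 0.0619]
tool_rot: [3.139, 0.027, 0.066]
wrist_force: [0.2, -0.9, 0.9]
gripper_width: 0.0341
```

```bash
python3 -c "
from h import *
st()
d=snap('scene','scene16'); save(d['color'],'scene16.png',(170,120,340,260),4.5)
"
```

```text
t 15.97 rest mm [21.6 56.5 61.9] xaxis-yaw rel rest 0.028 F [ 0.2 -0.9  0.9] w 34.1 q [ 0.04  0.55  1.71 -0.    0.84  0.03]
```

View pics/scene16.png

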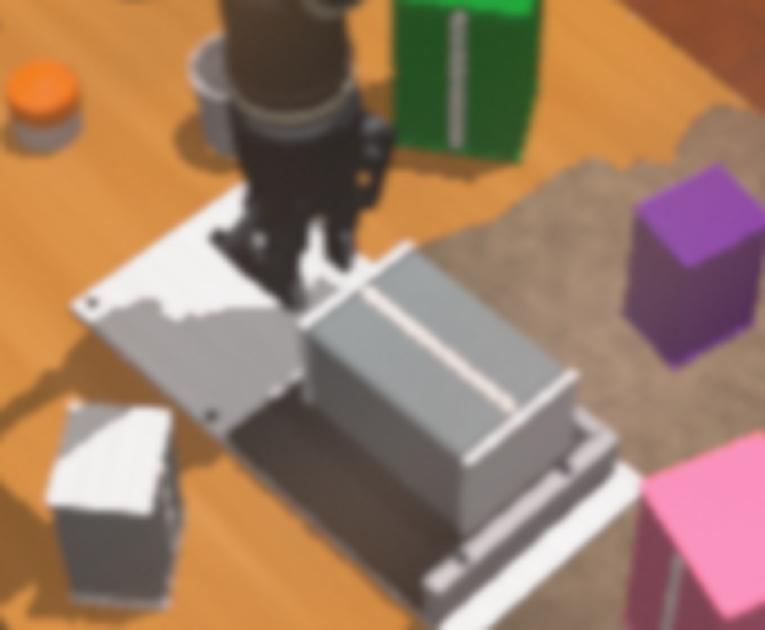

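>>> apply_moves([
  [-0.7,0.6,0,0.028,40],
  [-0.2,0.6,0.2,0,40],
  [0,0.5,0.2,0,40],
  [0,0.5,0,0,40],
  [0,0.5,0,0,40],
])

```text
clock: 16.43
tool_pos: [0.6383, 0.0411, 0.0629]
tool_rot: [3.139, -0.017, 0.08]
wrist_force: [0.1, -0.4, 0.2]
gripper_width: 0.0341
```

```bash
python3 -c "
from h import *
st()
"
```

```text
t 16.43 rest mm [15.4 27.5 62.9] xaxis-yaw rel rest -0.000 F [ 0.1 -0.4  0.2] w 34.1 q [-0.    0.53  1.74 -0.    0.82  0.01]
```

>>> apply_moves([
  [0,0.5,0.2,0,40],
  [0,0.5,0.1,0,40],
  [0,0.4,0,0,40],
])

```text
clock: 16.68
tool_pos: [0.6393, 0.0264, 0.0612]
tool_rot: [-3.139, 0.019, -0.084]
wrist_force: [-0.1, 1.6, -0.2]
gripper_width: 0.0344
```

```bash
python3 -c "
from h import *
st()
"
```

```text
t 16.68 rest mm [16.6 12.9 61.2] xaxis-yaw rel rest -0.002 F [-0.1  1.6 -0.2] w 34.4 q [-0.03  0.53  1.74  0.    0.81 -0.02]
```

>>> apply_moves([
  [0,0.4,0,0,40],
  [0,0.4,0,0,40],
])

```text
clock: 16.85
tool_pos: [0.6393, 0.026, 0.0622]
tool_rot: [-3.125, 0.025, -0.083]
wrist_force: [-1.7, 16.1, 4.3]
gripper_width: 0.0342
```

```bash
python3 -c "
from h import *
st()
d=snap('scene','scene17'); save(d['color'],'scene17.png',(170,120,340,260),4.5)
"
```

```text
t 16.85 rest mm [16.6 12.4 62.2] xaxis-yaw rel rest -0.006 F [-1.7 16.1  4.3] w 34.2 q [-0.04  0.53  1.74  0.02  0.82 -0.03]
```

View pics/scene17.png

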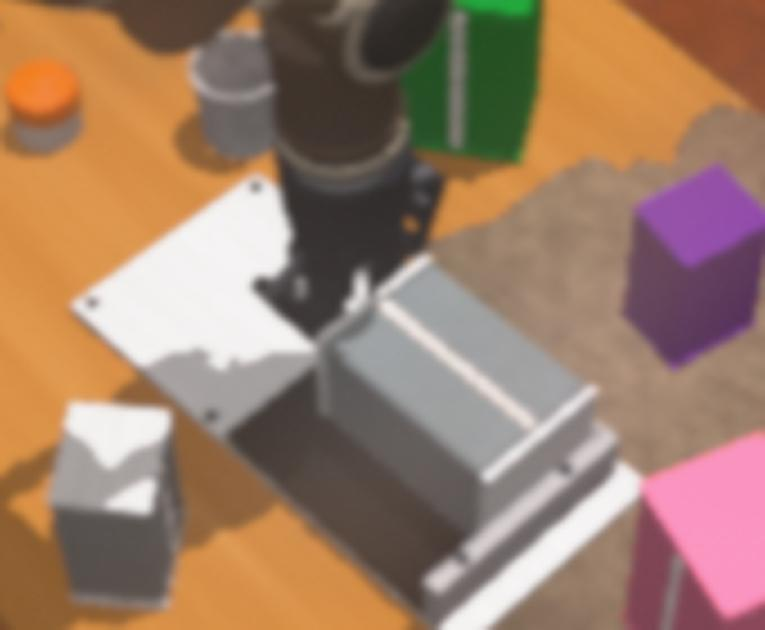

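>>> apply_moves([
  [0,-1,0,0,40],
  [0,-1.5,0,0,40],
  [0,-1.5,0,0,40],
  [0,0,-3,0,40],
  [0,0,-3,0,40],
  [0,-2,-3,0,40],
  [0,-4,-2,0,40],
  [0,-4,0,0,40],
  [0,-4,0,0,40],
  [0,-2,0,0,40],
  [0,0,0,0,40],
])

```text
clock: 17.82
tool_pos: [0.6377, 0.2279, 0.1776]
tool_rot: [-3.13, 0.03, -0.084]
wrist_force: [0.5, -0.1, 0.4]
gripper_width: 0.0343
```

```bash
python3 -c "
from h import *
st()
d=snap('scene','scene18'); save(d['color'],'scene18.png',(170,120,340,260),4.5)
d=snap('top','top18'); save(d['color'],'top18.png',(190,150,330,240),5.5)
d=snap('top','top18'); save(d['color'],'top18f.png',s=1.5)
"
```

```text
t 17.82 rest mm [ 12.8 214.4 177.6] xaxis-yaw rel rest -0.009 F [ 0.5 -0.1  0.4] w 34.3 q [ 0.28  0.44  1.6  -0.01  1.04  0.3 ]
```

View pics/scene18.png

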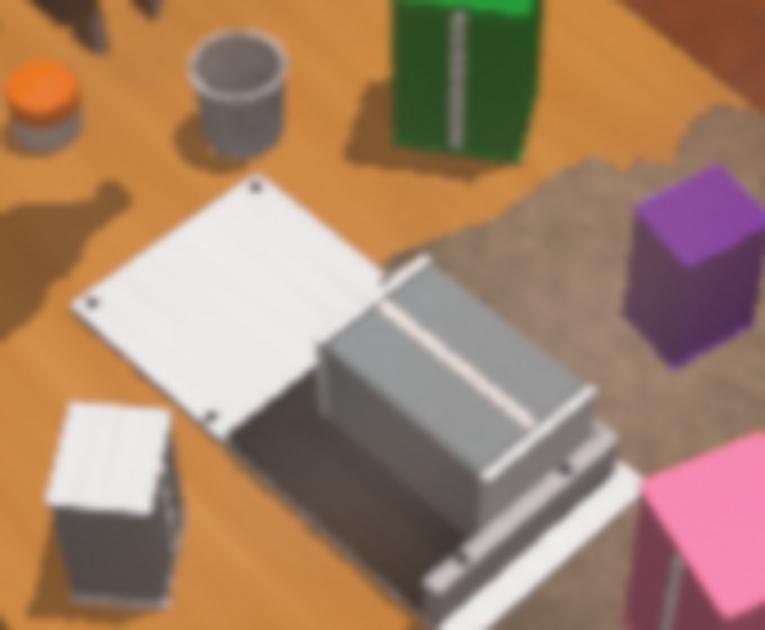

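View pics/top18.png

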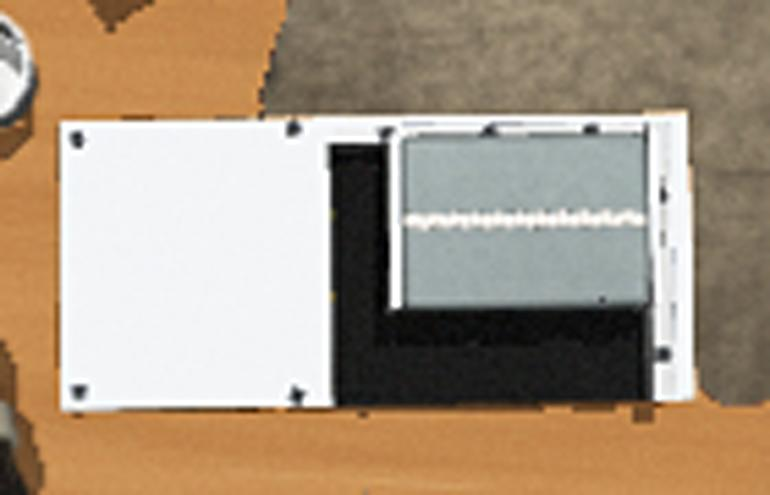

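View pics/top18f.png

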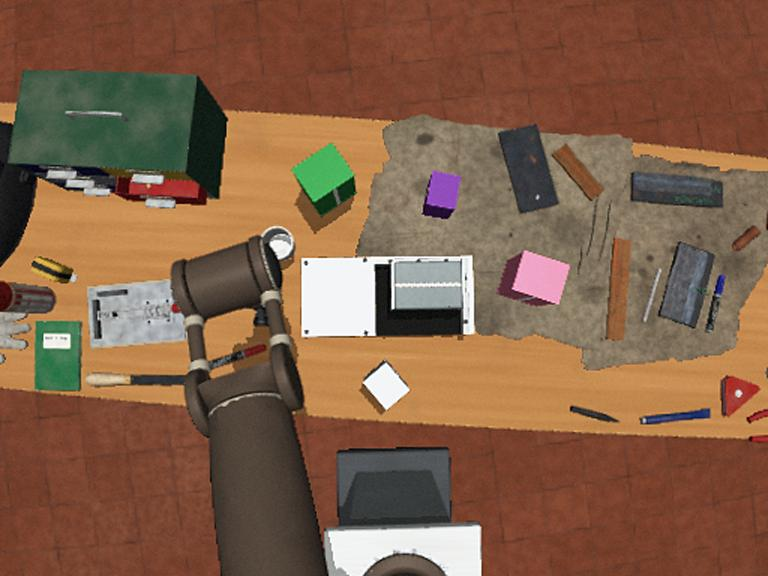

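```bash
python3 - <<'E'
from h import *
np.set_printoptions(suppress=True,precision=4)
B=np.array([(45,70),(-45,70),(-45,-70),(45,-70)])/1e3
d=load("top18")
S=unc([(390,133),(391,309),(651,307),(649,134)],190,150,5.5)
W=atz(d,S,.094);th,t,e=fit2(B,W);print("top",th-TH,torest([*t,.056]),e*1e3)
print("bed corners rest expected px", (proj(d,[fromrest((15+a,-70+b,94)) if 0 else fromrest(((15+a)/1e3,(-70+b)/1e3,.094)) for a,b in [(45,70),(-45,70),(-45,-70),(45,-70)]])-[190,150]+.5)*5.5-.5)
d=load("scene18")
S=unc([(430,256),(318,346),(485,476),(596,390)],170,120,4.5)
W=atz(d,S,.094);th,t,e=fit2(B,W);print("scene",th-TH,torest([*t,.056]),e*1e3)
print((proj(d,[fromrest(((15+a)/1e3,(-70+b)/1e3,.094)) for a,b in [(45,70),(-45,70),(-45,-70),(45,-70)]])-[170,120]+.5)*4.5-.5)
E
```

```text
top -0.012918567179608063 [ 0.015  -0.0675  0.056 ] [[-0.1512  3.1369]
 [ 0.2738  3.2745]
 [-0.436  -3.2248]
 [ 0.3134 -3.1866]]
bed corners rest expected px [[387.5689 135.19  ]
 [390.5375 310.3727]
 [663.1097 305.8756]
 [658.6775 131.5091]]
scene 0.004541087165082693 [ 0.0139 -0.0713  0.056 ] [[-1.4009  2.2533]
 [ 1.8169  4.5001]
 [-1.9706 -5.0806]
 [ 1.5546 -1.6729]]
[[426.1496 252.937 ]
 [315.0607 337.0134]
 [488.3344 481.0895]
 [599.6514 388.2121]]
```

Both cameras put the section home: top (15.0, −67.5) and scene (13.9, −71.3). The far white cap blends into the stop in both views. I'll take one close wrist view to settle it.

>>> apply_moves([
  [0,0,-3,0,40],
  [0,0,-3,0,40],
  [0,4,0,0,40],
  [0,4,0,0,40],
  [0,4,0,0,40],
  [0,4,0,0,40],
  [0,4,0,0,40],
  [0,3,0,0,40],
  [0,0,0,0,40],
  [0,0,0,0,40],
])

```text
clock: 18.8
tool_pos: [0.6217, -0.0335, 0.2313]
tool_rot: [3.134, -0.06, 0.06]
wrist_force: [-0.0, 0.4, 0.4]
gripper_width: 0.0344
```

```bash
python3 -c "
from h import *
st()
d=snap('wrist','wrist19'); save(d['color'],'wrist19.png',s=1.5)
print((proj(d,[fromrest(((15+a)/1e3,(-70+b)/1e3,.094)) for a,b in [(45,70),(-45,70),(-45,-70),(45,-70)]])+.5)*1.5-.5)
print('stop/rail',(proj(d,[fromrest((x,y,.048)) for x,y in [(-.08,-.14),(.06,-.14),(.06,.03)]])+.5)*1.5-.5)
"
```

```text
t 18.80 rest mm [ -0.4 -47.2 231.3] xaxis-yaw rel rest -0.028 F [-0.   0.4  0.4] w 34.4 q [-0.12  0.3   1.68 -0.    1.12 -0.08]
[[486.94773907 175.21187178]
 [314.66021311 181.10064466]
 [331.42662885 411.18626651]
 [477.56527254 404.4770827 ]]
stop/rail [[263.34687004 375.85065448]
 [463.30467691 366.92261963]
 [470.88915854 112.72794816]]
```

View pics/wrist19.png

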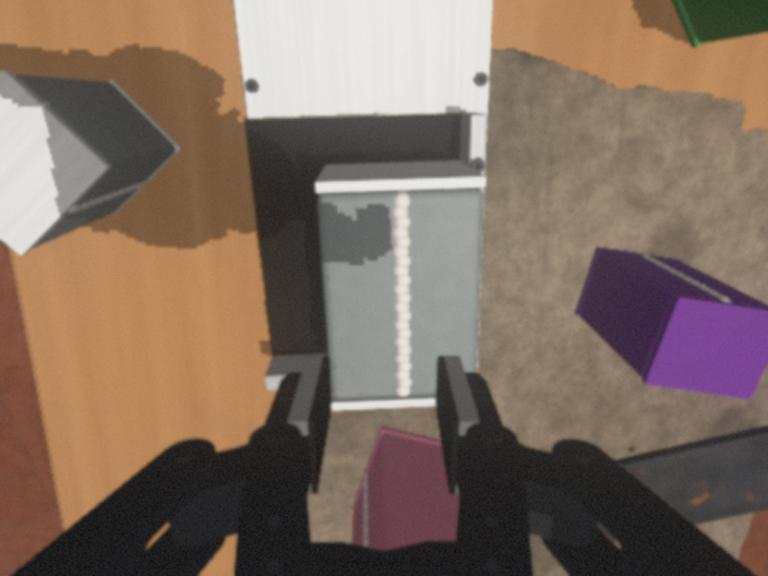

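The wrist view shows the section's top corners at (485,178), (315,182) and (331,407). The predicted home corners are (487,175), (315,181) and (331,411), so it agrees within about 2–3 mm. I'm handing in.

```bash
python3 -c "
from rig import ctrl
print(ctrl.job_done())"
```

```text
the job is handed in; nothing more can be done
None
```

I handed the job in at about 19 s on the robot's clock; it gives no verdict. By my last pictures the section lies flat on the bed, weld seam up, against the end stop and the side rail.

**What I did**
- **Slide:** I gripped the section across its 76 mm sides and dragged it to the step without lifting it. The wrist camera then measured its middle at y = 68.8 mm, standing upright.
- **Tip:** I pushed near its top with the shut fingers until it fell onto the bed.
- **Push home:** I pushed the foot end, then sideways until the rail stopped it (about 11 N), then the foot end again until the end stop held it (about 16 N). The first foot-end push probably touched with the finger linkage rather than the fingertips; the wrist force read under 1 N when that push ended.

**Last checks**
- **Position:** the target middle is (15, −70) mm, within 4 mm. The top camera gave (15.0, −67.5) and the scene camera (13.9, −71.3). In the wrist view the corners were within about 2–3 mm of where they should be.
- **Alignment:** the angle to the rest came out between −0.013 and +0.005 rad, against a limit of 0.05.
- **Disagreement:** the two cameras differ by about 4 mm along the bed, and both read the section's length about 6 mm short or more. In the top view that is the white cap at the far end blending into the steel stop. I relied on the foot end and the contact forces instead.
- **Bystanders:** the cup, pot and marker looked unmoved in the last pictures, by eye only. The arm partly covered the pot and marker in the last top view.
- **Robot:** it was clear of everything at hand-in.

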